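# Stack the drill tier onto the lower tier of an instrument kit

## Task

The upper tier of this two-tier instrument kit is dry. Draw it out of the low drying rack by its blue pull tab and set it down flat on the worktop clear of the rack; then take it again by the blue handle in its middle and stack it on the lower tier, all four corner holes over their posts together (the large blue-ringed hole over the thick blue-collared post), lowered gently until it sits fully down and level on all four post shoulders. Do not shove the lower tier along, leave the dropper bottle, the vial and the handpiece where they are, and let go of everything.

Things in the scene. Friction and masses are not known exactly. Their poses are not given: they have to be found in the camera images.
- upper_tier: Loose steel tray 124 (x) x 204 (y) mm, floor 4 mm thick, rim 12 mm high, about 0.4 kg, two grey drill holders on it. Starts flat in the rack. Origin: centre of its underside; x short way, y long way, z up. Blue handle in the middle, blue pull tab on the -x side. Corner holes at x +-48, y +-88 mm: the one at (-48, -88) 15 mm wide with a blue ring, the others 11 mm.
- tab (a point): Middle of the pull tab's upright blue grip, fixed to the upper tier: 14 mm along its x, 22 mm along y, from 5 to 35 mm above its underside; this point is 22 mm above the underside, at x = -102 mm, 40 mm in front of the tray's edge. Sticks out of the rack's open front; pinch it across the 22 mm. Axes as upper_tier.
- handle (a point): Middle of the blue handle bar over the centre of the upper tier: 12 mm along its x, 66 mm along y, 30 to 44 mm above its underside; this point is 37 mm above the underside. Pinch across the 12 mm; free beside it but for drill holders (to 40 mm high) from y = +-43 mm outwards. Under the rack's shelf at the start. Axes as upper_tier.
- hole_key (a point): Centre of the large blue-ringed hole (15 mm) of the upper tier, level with its underside; at (-48, -88, 0) mm of upper_tier.
- hole_far (a point): Centre of the 11 mm hole at the other end of the diagonal, level with the underside; at (48, 88, 0) mm of upper_tier.
- lower_tier: Loose steel tray with hand instruments, 124 (x) x 204 (y) mm, about 1.4 kg, on the worktop. Origin: centre of its underside, axes as the upper tier's. Corner posts at x +-48, y +-88 mm: shoulder 52 mm high, above it a spigot 23 mm long, tapered tip. Spigot at (-48, -88) 12 mm thick with a blue collar, others 8 mm. Stacked, the upper tier's underside lies on the shoulders, axes alike.
- post_key (a point): Middle of the shoulder of the thick blue-collared post, at (-48, -88, 52) mm of lower_tier.
- post_far (a point): Middle of the shoulder of the post at the other end of the diagonal, at (48, 88, 52) mm of lower_tier.
- rack: Low steel drying rack, fixed: 130 (x) x 226 (y) mm, 63 mm high; a flat pouch on the rear half of its top reaches 80 mm. Origin: centre of its underside; open front faces -x. Side walls 218 mm apart inside, shelf underside 60 mm. The upper tier starts in it on 4 mm high runners, front edges about level, axes alike; it comes out along the rack's -x and is clear after 150 mm.
- dropper: Small brown dropper bottle, 34 mm wide, 102 mm high, standing; origin at the middle of its underside. Bystander.
- vial: Small indicator vial with a green cap, 14 mm wide, 46 mm high, standing; origin at the middle of its underside. Bystander.
- handpiece: White dental handpiece, 120 mm long (along y), 18 mm thick, lying; origin at the middle of its underside. Bystander.

How it is judged:
By the outcome, as a careful person would: the job done as asked, in the order asked, and still so for the second after the job is handed in, with the robot touching nothing.
It also fails if it takes over 61 s, if anything falls off the work surface, if the arm or the gripper's body presses on something with over 40 N, if the wrist force passes 120 N, or if a joint passes its speed limit or range.

## Robot

A 6-joint arm with a two-finger parallel gripper is mounted at the origin on a cart in front of the work surface, level with it; the furniture and walls round the work are solid. World frame = base frame: x ahead of the robot, y to its left, z up, the work surface at z = 0. Lengths are in m, angles in rad, forces in N, time in s.
With the tool pointing down it reaches from about 0.35 to 0.725 m from the base axis. Payload 6 kg.
Tool frame: the origin (TCP) lies midway between the tips of the shut fingers; the grasp point (between the pads) lies 19 mm behind it (r.grip_depth is the distance from the TCP to the grasp point, in m); z points along the fingers, y is the line along which they close (so a half turn about z gives the same grasp; the last joint's range is limited). The gripper opens to 85 mm and grips with 20 to 120 N. Pads are 22 mm wide; open, the fingers measure 114 mm over their backs; the gripper's body (76 mm by 85 mm) begins 54 mm behind the grasp point. The pads swing forward as they close: fully open they stand 13 mm farther back than shut.
Start: joints at [1.517, 0.04, 0.085, 0, -1.615, -0.334], TCP at [0.227, 0.555, 0.231] pointing down, gripper open.
Joint ranges: [-2.56, 2.56], [-1.29, 2.01], [-1.08, 1.49], [-3.29, 1.98], [-2.81, -0.18], [-2.99, 2.99]. Speed limits (rad/s): [2.57, 2.57, 3.01, 3.14, 3.14, 3.14].

## Interface

Orientations are given as a unit quaternion [x, y, z, w].
In Python, from bench import r gives the robot as it stands.
- The arm moves only by the shell command python3 nudge.py 'ROWS' [OPENING]. ROWS is rows parted by semicolons, their numbers by spaces, 1 to 8 of them, each of 6 numbers: dx, dy, dz in m, then a rotation vector rx, ry, rz in rad; each row is the pose to reach, as a shift and turn from the pose commanded when the command began, along the tool's axes at that moment; what a row does not reach only later rows make up. A row lasts 1/10 s, in which the tool goes at most 0.05 m and 0.15 rad, less where a joint would pass 70% of its speed; a pose out of reach is approached as far as the arm can. OPENING is the opening from 0.0 (shut) to 1.0 (fully open), set as the command begins (- or left out keeps the last). The fingers move at their own pace and stop on an object; the grip force is fixed at half the most. Time passes only in rows, so rows that do not move let the fingers close. It prints the time, the measured TCP pose, the force, the opening and the grip force at its end.
- r.state(): the state, without advancing time (a new reading comes with each control period).
- r.grab_frame(name): name is "scene" or "top" or "wrist"; returns the picture (400x640x3 uint8, red, green, blue); there is no depth.
- r.get_calibration(name): a dict with "mtx" (3x3 intrinsics, pixels), "rvec" (rotation vector, rad) and "tvec" (3), from world to camera coordinates, as OpenCV has them; the wrist camera has in their place "mount" (4x4, takes a point from camera to tool coordinates, whose origin is the TCP and whose axes are the flange's). Camera axes: x right, y down, z forward; pixel columns grow to the right and rows downward; lengths in m; the calibration is good to about 2 mm. A picture is of the moment at which its call begins: read the wrist's pose just before it. get_calibration takes no time and is no camera call.
- r.close_job(): hands the job in; it is judged then, once.
The state is a dict: "time_s": time; "joints": joint angles; "joint_velocities": joint speeds; "effort": joint torques, N m; "ee_pos": TCP position; "tool_rot": TCP orientation; "wrist_force": force on the tool from outside, world axes, zero at the start; "wrist_torque": the same for the moment, N m; "width": opening from 0.0 (shut) to 1.0 (fully open); "gripper_force": force on a finger pad.
Only numpy, scipy, OpenCV 4.12 (cv2) and the standard library are available. Lean on these libraries where they do the work, as an engineer would, in place of code of your own. Each camera call takes 0.05 s, during which the arm holds its last target. There are 200 camera calls.

## Working session

There is one attempt and no reset: what is moved stays moved. The work goes in short steps, Python scripts to look and compute and a shell command to move; the robot and the scene stay as the last step left them, time stands still between calls to the robot, and variables do not carry over. Pictures are saved under pics/ and viewed, at most 10 in all, crops included, and the job is handed in when it is done.

```bash
ls; mkdir -p pics; python3 - <<'E'
from bench import r
import cv2,json
s=r.state();print(s)
for n in("scene","top","wrist"):
    c=r.get_calibration(n);print(n,c)
a=r.grab_frame("scene");b=r.grab_frame("top")
cv2.imwrite("pics/s0.png",a[:,:,::-1]);cv2.imwrite("pics/t0.png",b[:,:,::-1])
E
```

```text
bench.py
nudge.py
pics
{'time_s': 0.0, 'joints': array([ 1.51671451e+00,  4.07991947e-02,  8.38024739e-02, -4.76936659e-04,
       -1.61548369e+00, -3.33668393e-01]), 'joint_velocities': array([-6.20003598e-04, -1.08756885e-03,  6.25074740e-04, -5.90585461e-05,
        1.57178841e-04,  1.00822051e-03]), 'effort': array([ 1.47548126e-04, -3.68216908e+01,  3.47392130e+01,  6.93198904e+00,
       -5.64161805e-03, -6.36810626e-06]), 'ee_pos': array([0.22667666, 0.55517989, 0.23027881]), 'tool_rot': array([ 9.81266654e-01, -1.92652505e-01, -1.18586210e-04,  8.67024066e-04]), 'wrist_force': array([ 1.13588402,  0.15291264, -0.11164336]), 'wrist_torque': array([ 0.00030301, -0.02054375,  0.03614005]), 'gripper_force': 0.0, 'width': 0.997426041543744}
scene {'mtx': array([[375.21396159,   0.        , 318.46594024],
       [  0.        , 375.21396159, 195.73152456],
       [  0.        ,   0.        ,   1.        ]]), 'rvec': array([ 0.82662712, -2.58304701,  1.06045813]), 'tvec': array([0.48020037, 0.31306737, 0.72206981])}
top {'mtx': array([[437.72296188,   0.        , 315.74721935],
       [  0.        , 437.72296188, 192.83924979],
       [  0.        ,   0.        ,   1.        ]]), 'rvec': array([ 2.13189442, -2.09436529,  0.21442885]), 'tvec': array([-0.02448426,  0.5872698 ,  1.06807665])}
wrist {'mtx': array([[301.7802494 ,   0.        , 325.53738605],
       [  0.        , 301.7802494 , 200.98983624],
       [  0.        ,   0.        ,   1.        ]]), 'mount': array([[-4.08168381e-04, -9.51463763e-01, -3.07760526e-01,
         7.94960473e-02],
       [ 9.99999426e-01, -8.33698650e-05, -1.06850851e-03,
        -2.79236276e-04],
       [ 9.90989174e-04, -3.07760785e-01,  9.51463250e-01,
        -1.42451531e-01],
       [ 0.00000000e+00,  0.00000000e+00,  0.00000000e+00,
         1.00000000e+00]])}
```

View pics/s0.png

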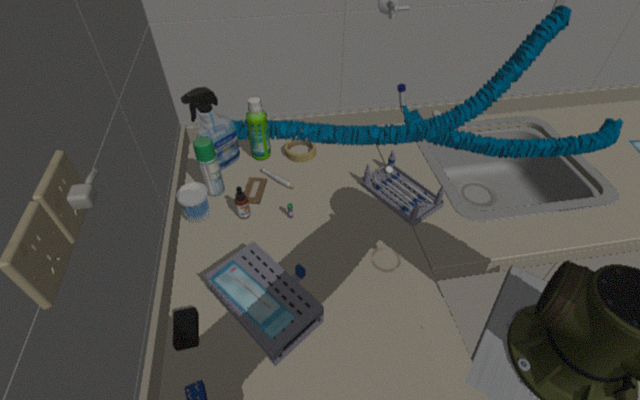

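View pics/t0.png

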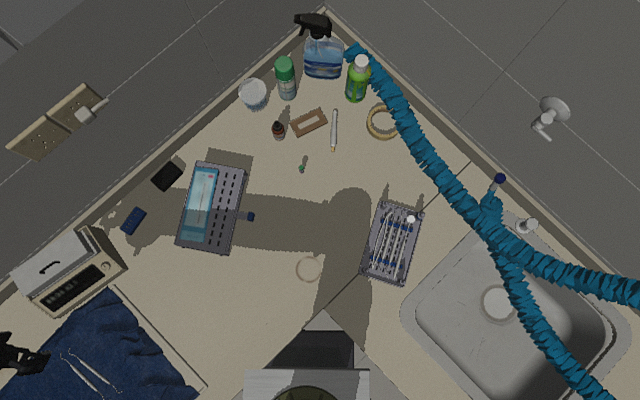

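The scene view shows the rack at about (262,300) with its tab at (300,271), and the lower tier at (403,192). In the top view the rack is at (212,207), the tab at (251,216), the lower tier at (392,243), the dropper at (278,130), the vial at (302,164) and the handpiece at (334,130). The arm is hidden in both views.

```bash
cat > h.py <<'E'
from bench import r
import cv2,numpy as np
from scipy.spatial.transform import Rotation as R
np.set_printoptions(precision=4,suppress=True)
def cam(n,s=None):
    c=r.get_calibration(n)
    if n=="wrist":
        s=s or r.state();T=np.eye(4);T[:3,:3]=R.from_quat(s["tool_rot"]).as_matrix();T[:3,3]=s["ee_pos"]
        M=T@c["mount"];Rw=M[:3,:3].T;return c["mtx"],Rw,-Rw@M[:3,3]
    return c["mtx"],cv2.Rodrigues(c["rvec"])[0],c["tvec"]
def ray(C,p):
    K,Rm,t=C;d=Rm.T@np.linalg.inv(K)@np.array([p[0],p[1],1.]);return -Rm.T@t,d/np.linalg.norm(d)
def onz(C,p,z):
    o,d=ray(C,p);return o+d*(z-o[2])/d[2]
def proj(C,X):
    K,Rm,t=C;q=K@(Rm@np.array(X,float)+t);return q[:2]/q[2]
def tri(obs):
    A=np.zeros((3,3));b=np.zeros(3)
    for C,p in obs:
        o,d=ray(C,p);P=np.eye(3)-np.outer(d,d);A+=P;b+=P@o
    X=np.linalg.solve(A,b);return X,[np.linalg.norm(proj(C,X)-p) for C,p in obs]
def blobs(img,lo,hi,mn=8,roi=None):
    m=cv2.inRange(cv2.cvtColor(img,cv2.COLOR_RGB2HSV),lo,hi)
    if roi: z=np.zeros_like(m);x0,y0,x1,y1=roi;z[y0:y1,x0:x1]=m[y0:y1,x0:x1];m=z
    n,_,st,ce=cv2.connectedComponentsWithStats(m)
    return [(ce[i].round(1),st[i]) for i in range(1,n) if st[i][4]>=mn]
E
python3 - <<'E'
from h import *
S,T=cam("scene"),cam("top")
for n,C in(("s",S),("t",T)): print(n,-C[1].T@C[2], "tcp px",proj(C,[.227,.555,.231]))
print("tab",tri([(S,(300,271)),(T,(251,216))]))
for nm,p,z in[("rack",(212,207),.063),("lower",(392,243),.05),("dropper",(278,133),.05),("vial",(302,165),.03),("hp",(334,130),.01),("brownbox",(310,122),0),("ring",(308,269),0)]: print(nm,onz(T,p,z))
a,b=[cv2.imread(f"pics/{x}0.png")[:,:,::-1].copy() for x in "st"]
print("S");[print(*q) for q in blobs(a,(105,120,30),(130,255,255),8)]
print("T");[print(*q) for q in blobs(b,(105,120,30),(130,255,255),8)]
W=cam("wrist");w=r.grab_frame("wrist")
o=np.hstack([cv2.resize(b[150:300,160:260],(400,600),interpolation=2),cv2.resize(b[190:290,350:432],(400,488),interpolation=2)[:600] if 0 else cv2.copyMakeBorder(cv2.resize(b[190:290,350:432],(400,488),interpolation=2),0,112,0,0,0)])
cv2.imwrite("pics/t1.png",o[:,:,::-1]);cv2.imwrite("pics/w1.png",w[:,:,::-1])
E
```

```text
s [0.2278 0.5108 0.7329] tcp px [289.0053 623.6559]
t [ 0.3591 -0.0181  1.1649] tcp px [ 32.7166 344.626 ]
tab (array([0.5295, 0.1552, 0.0245]), [np.float64(0.12155815896020278), np.float64(0.10224677866832561)])
rack [0.5454 0.2502 0.063 ]
lower [ 0.463 -0.21   0.05 ]
dropper [0.7514 0.0899 0.05  ]
vial [0.6694 0.0243 0.03  ]
hp [ 0.777  -0.0614  0.01  ]
brownbox [0.8031 0.0059 0.    ]
ring [0.3957 0.0029 0.    ]
S
[401.3  87.7] [398  85   7   7  35]
[224.6 139. ] [214 132  23  17 111]
[218.8 153.8] [217 152   5   5  13]
[234.6 156. ] [231 152   8   8  16]
[225.4 162.7] [223 161   6   5  15]
[391.  161.3] [389 160   5   3  10]
[394.3 176.9] [392 176   5   3  11]
[388.8 179.9] [387 179   4   3   8]
[377.6 186.9] [376 185   4   5  13]
[420.4 197. ] [419 195   4   5  12]
[415.5 200. ] [414 199   5   3  11]
[411.6 203.4] [410 202   4   4   9]
[404.1 208.1] [402 206   5   5  14]
[299.8 270.9] [296 265   9  13  78]
[197.  390.8] [185 381  22  19 214]
[187.1 395.4] [186 391   4   9  17]
T
[322.4  63.1] [304  59  38   8 126]
[308.6  68.3] [305  66  12   5  26]
[338.9  71.1] [337  69   4   5  11]
[314.1  75.7] [306  73  16   5  25]
[331.6  76.9] [323  75  17   4  26]
[499.7 178.1] [495 173  11  11  88]
[133.1 220.7] [121 207  24  28 277]
[250.3 216.5] [248 213   6   8  39]
[382.  220.7] [381 219   3   5  11]
[389.8 222.9] [388 221   4   5  13]
[396.2 225. ] [394 223   6   5  22]
[403.8 227.8] [401 226   7   5  24]
[410.1 229.4] [408 228   5   4  15]
[371.2 256.8] [370 255   3   5  12]
[379.4 259.6] [378 258   4   4  13]
[385.8 261.6] [383 260   6   5  21]
[393. 264.] [390 262   6   5  20]
[400.4 266.4] [399 265   3   4   8]
[112.6 294.9] [105 288  16  14  64]
[104.8 293.8] [102 290   6   8  17]
[ 97.6 297.5] [ 96 294   5   8  13]
[ 94.3 363.9] [   0  301  199   99 8422]
[131.6 324.9] [130 323   4   5  10]
[153.7 345.6] [147 340  15  12  57]
```

View pics/w1.png

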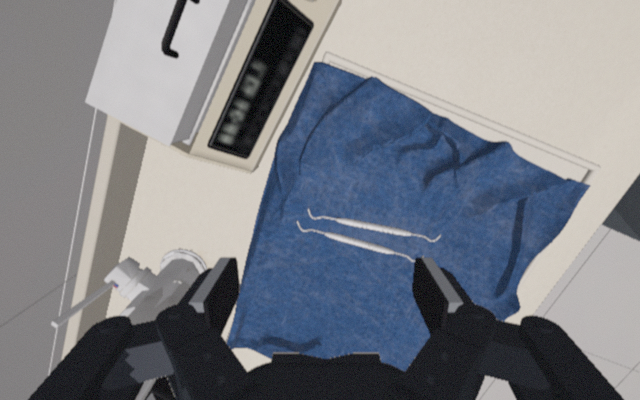

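View pics/t1.png

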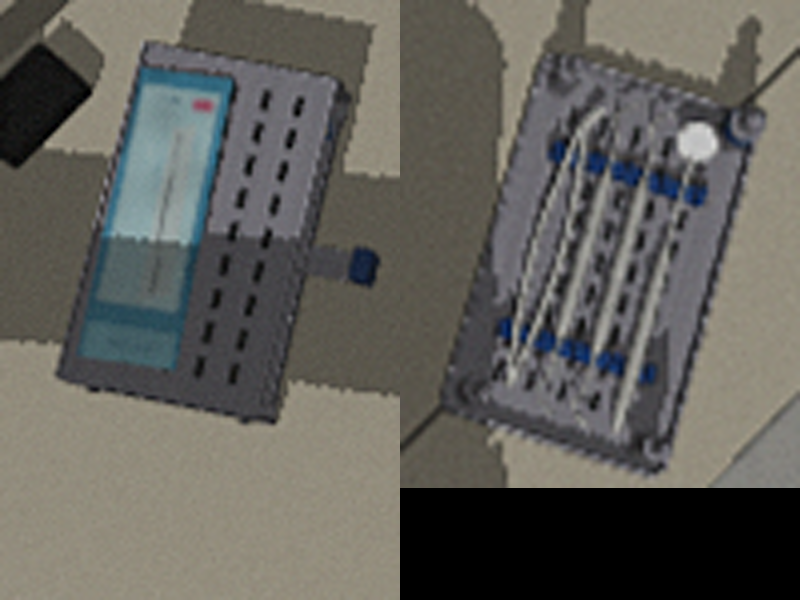

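The wrist view shows only the towel. The crops show the rack top's corners, with the tab at the right, and the lower tier with the blue-collared key post at its upper-right corner.

```bash
cat >> h.py <<'E'
def go(pos,yaw):
    s=r.state();Rc=R.from_quat(s["tool_rot"])
    c,n=np.cos(yaw),np.sin(yaw)
    Rt=R.from_matrix(np.array([[c,n,0],[n,-c,0],[0,0,-1.]]))  # tool x at yaw, z down
    print("now",s["ee_pos"],"yaw",np.degrees(np.arctan2(*Rc.as_matrix()[[1,0],0])).round(2),"delta",Rc.inv().apply(np.array(pos)-s["ee_pos"]).round(4),(Rc.inv()*Rt).as_rotvec().round(4))
E
python3 - <<'E'
from h import *
T=cam("top")
def rect(z,*ps):
    P=[onz(T,p,z) for p in ps];P=np.array(P)[:,:2];ul,ur,ll,lr=P
    print(P.tolist(),"c",P.mean(0)); 
    y=(ll+lr-ul-ur);x=(ul+ll-ur-lr);print("len y",np.linalg.norm(y)/2,"x",np.linalg.norm(x)/2,"yaw",np.degrees(np.arctan2(y[1],y[0]))+90,np.degrees(np.arctan2(x[1],x[0])))
rect(.063,(196.2,160.5),(246.2,171),(175,244.5),(229.5,255))
rect(.02,(379.7,201.3),(422.8,211.5),(359.2,273),(403.7,286.8))
go([.5295,.1552,.20],np.radians(-78))
E
```

```text
[[0.667668460073129, 0.29950252671963873], [0.641724884486983, 0.16758462963364548], [0.4483811098216727, 0.3367181242145065], [0.42469380592376926, 0.19847331295673074]] c [0.5456 0.2506]
len y 0.2208007950557656 x 0.13734183009738932 yaw 261.1283748729967 79.59040995919123
[[0.5759501868193995, -0.18442503060740237], [0.5504987688214301, -0.29819698705645287], [0.3872671678759088, -0.12945386568207365], [0.3545564665557453, -0.24316061116707932]] c [ 0.4671 -0.2138]
len y 0.20002393403750449 x 0.11739824525645591 yaw 254.0388234560871 75.65778550443183
now [0.2267 0.5552 0.2305] yaw -22.22 delta [0.4315 0.2558 0.0309] [ 0.0012 -0.0008  0.9736]
```

```bash
G="0.4315 0.2558 0.08 0 0 1.35"; python3 nudge.py '0.0431 0.0256 0.01 0 0 0.13; 0.086 0.051 0.02 0 0 0.27; 0.129 0.077 0.03 0 0 0.41; 0.173 0.102 0.04 0 0 0.54; 0.216 0.128 0.05 0 0 0.68; 0.259 0.153 0.06 0 0 0.81; 0.302 0.179 0.07 0 0 0.95; 0.345 0.205 0.08 0 0 1.08' 1.0; python3 - <<'E'
from h import *
go([.5295,.1552,.15],np.radians(-99.6))
E
```

```text
time_s: 0.95
ee_pos: [0.464, 0.2406, 0.1527]
tool_rot: [0.741, -0.672, -0.0, -0.0]
wrist_force: [1.4, 1.4, -0.4]
width: 1.002
gripper_force: 0.0
now [0.464  0.2406 0.1527] yaw -84.4 delta [ 0.0914 -0.0568  0.0027] [-0.0001  0.0003  0.2653]
```

```bash
python3 nudge.py '0.04 -0.025 0.0 0 0 0.13; 0.08 -0.05 0 0 0 0.265; 0.0914 -0.0568 0 0 0 0.265; 0.0914 -0.0568 0 0 0 0.265; 0.0914 -0.0568 0 0 0 0.265'; python3 - <<'E'
from h import *
go([.5295,.1552,.15],np.radians(-99.6))
W=cam("wrist");w=r.grab_frame("wrist")
for q in blobs(w,(105,120,20),(130,255,255),30):print(*q,onz(W,q[0],.026))
cv2.imwrite("pics/w2.png",w[:,:,::-1])
E
```

```text
time_s: 1.45
ee_pos: [0.529, 0.1575, 0.1527]
tool_rot: [-0.648, 0.762, 0.0, -0.0]
wrist_force: [-0.4, -0.7, 0.3]
width: 0.997
gripper_force: 0.0
now [0.529  0.1575 0.1527] yaw -99.27 delta [ 0.0022 -0.0009  0.0027] [ 0.0006 -0.0003  0.0058]
[325.  190.6] [314 181  23  20 426] [0.5299 0.1558 0.026 ]
[626.  368.1] [ 602  323   38   77 1441] [0.2244 0.4196 0.026 ]
```

View pics/w2.png

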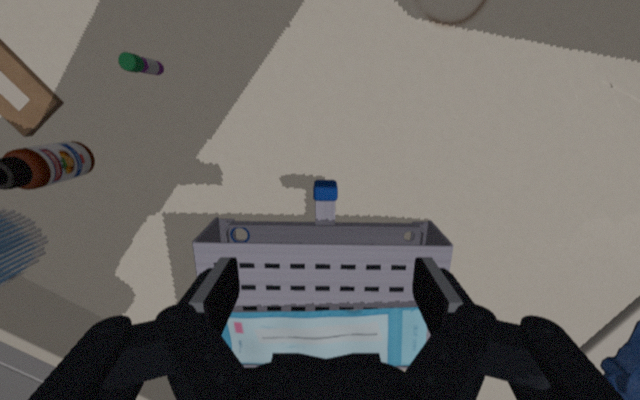

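The wrist view shows the tab at (325,191), the rack's top front edge running from (195,243) to (450,244), and two tray holes: the blue-ringed one at (238,235) and a plain one at (409,236). The tab is square to the gripper.

```bash
python3 - <<'E'
from h import *
S,T,W=cam("scene"),cam("top"),cam("wrist")
print("tab",tri([(S,(299.8,270.9)),(T,(250.3,216.5)),(W,(325,190.6))]))
a,b=onz(W,(195,243),.063),onz(W,(450,244),.063);print("rack front",a,b,np.linalg.norm(a-b),"yaw",np.degrees(np.arctan2(*(b-a)[[1,0]]))+90-360)
a,b=onz(W,(238,235),.008),onz(W,(409,236),.008);print("holes",a,b,np.linalg.norm(a-b),np.degrees(np.arctan2(*(b-a)[[1,0]]))+90)
go([.5297,.1555,.007],np.radians(-99.6))
E
```

```text
tab (array([0.5289, 0.1564, 0.0264]), [np.float64(0.09249032874875512), np.float64(0.3422270241034329), np.float64(0.9253945766522513)])
rack front [0.6442 0.1738 0.063 ] [0.4308 0.2094 0.063 ] 0.21635592433475995 yaw -99.47627121669234
holes [0.6276 0.1943 0.008 ] [0.4523 0.2239 0.008 ] 0.17782306769055273 260.4047590512851
now [0.5288 0.158  0.1529] yaw -99.22 delta [ 0.0023 -0.0014  0.1459] [ 0.0004 -0.0001  0.0067]
```

```bash
python3 nudge.py '0.001 -0.001 0.05 0 0 0.006; 0.002 -0.001 0.09 0 0 0.006; 0.002 -0.001 0.12 0 0 0.006; 0.002 -0.001 0.135 0 0 0.006; 0.002 -0.001 0.1455 0 0 0.006; 0.002 -0.001 0.1455 0 0 0.006'; python3 nudge.py '0 0 0 0 0 0; 0 0 0 0 0 0; 0 0 0 0 0 0; 0 0 0 0 0 0; 0 0 0 0 0 0; 0 0 0 0 0 0' 0.0; python3 - <<'E'
from h import *
go([.5297,.1555,.007],np.radians(-99.5));s=r.state();print(s["width"],s["gripper_force"])
E
```

```text
time_s: 2.1
ee_pos: [0.5296, 0.1557, 0.0073]
tool_rot: [-0.646, 0.764, -0.0, -0.0]
wrist_force: [-0.6, 0.2, -0.6]
width: 1.003
gripper_force: 0.0
time_s: 2.7
ee_pos: [0.5302, 0.1553, 0.0083]
tool_rot: [-0.645, 0.764, -0.0, 0.0]
wrist_force: [-2.4, 0.4, 4.5]
width: 0.243
gripper_force: 60.2
now [0.5302 0.1553 0.0083] yaw -99.62 delta [-0.0001  0.0005  0.0013] [-0.0007  0.0003 -0.0021]
0.2429459193132713 60.20950198173523
```

```bash
python3 nudge.py '0.008 0 -0.0005 0 0 0; 0.02 0 -0.0005 0 0 0; 0.035 0 -0.0005 0 0 0; 0.05 0 -0.0005 0 0 0; 0.065 0 -0.0005 0 0 0; 0.08 0 -0.0005 0 0 0'; python3 - <<'E'
from h import *
W=cam("wrist");w=r.grab_frame("wrist")
cv2.imwrite("pics/w3.png",w[:,:,::-1])
E
```

```text
time_s: 3.3
ee_pos: [0.5161, 0.0748, 0.008]
tool_rot: [-0.645, 0.764, 0.0, -0.0]
wrist_force: [-0.3, 1.4, 0.7]
width: 0.246
gripper_force: 59.9
```

View pics/w3.png

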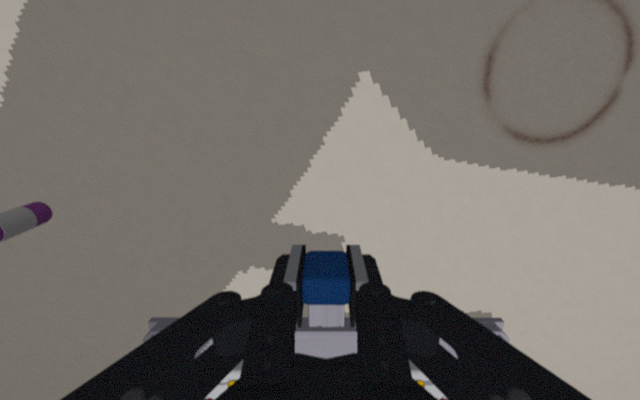

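The tab is held and the tray is coming with it (tab at (326,276), tray edges at about row 325). The ring at (560,70) is only a flat stain. I'll keep pulling.

```bash
python3 nudge.py '0.015 0 0 0 0 0; 0.03 0 0 0 0 0; 0.045 0 0 0 0 0; 0.06 0 0 0 0 0; 0.075 0 0 0 0 0; 0.087 0 0 0 0 0; 0.092 0 0 0 0 0; 0.092 0 0 0 0 0';python3 nudge.py '0 0 0.001 0 0 0; 0 0 0.002 0 0 0; 0 0 0.003 0 0 0; 0 0 0.004 0 0 0; 0 0 0.004 0 0 0'
```

```text
time_s: 4.15
ee_pos: [0.5009, -0.0151, 0.0079]
tool_rot: [-0.645, 0.764, 0.0, -0.0]
wrist_force: [-0.1, -0.1, -3.4]
width: 0.246
gripper_force: 59.3
time_s: 4.65
ee_pos: [0.5014, -0.0141, 0.0044]
tool_rot: [-0.645, 0.764, -0.0, 0.0]
wrist_force: [0.1, 0.4, -1.3]
width: 0.244
gripper_force: 59.6
```

```bash
python3 nudge.py '0 0 0 0 0 0; 0 0 0 0 0 0; 0 0 0 0 0 0; 0 0 0 0 0 0' 1.0; python3 nudge.py '0 0 -0.02 0 0 0; 0 0 -0.06 0 0 0; 0 0 -0.11 0 0 0; 0 0 -0.16 0 0 0; 0 0 -0.2 0 0 0; 0 0 -0.2 0 0 0; 0 0 -0.2 0 0 0'; python3 - <<'E'
from h import *
s=r.state();print(s["joints"],s["ee_pos"])
w=r.grab_frame("wrist");t=r.grab_frame("top");c=r.grab_frame("scene")
np.savez("v4.npz",w=w,t=t,c=c,p=s["ee_pos"],q=s["tool_rot"])
for n,i in("wrist",w),("top",t),("scene",c):
    C=cam(n,s) if n=="wrist" else cam(n)
    print(n)
    for q in blobs(i,(105,120,20),(130,255,255),15):print(*q,onz(C,q[0],.03))
cv2.imwrite("pics/w4.png",np.vstack([w[:,:,::-1],cv2.resize(t[150:300,190:450,::-1],(640,369))[:200]]))
E
```

```text
time_s: 5.05
ee_pos: [0.5013, -0.0143, 0.0044]
tool_rot: [-0.645, 0.764, -0.0, 0.0]
wrist_force: [-0.3, -0.1, -0.2]
width: 0.913
gripper_force: 0.0
time_s: 5.75
ee_pos: [0.5015, -0.0141, 0.2051]
tool_rot: [-0.645, 0.764, -0.0, 0.001]
wrist_force: [-0.5, -0.2, -0.5]
width: 0.999
gripper_force: 0.0
[ 0.3742 -0.2282 -0.2128 -0.0002 -1.5838 -0.5422] [ 0.5015 -0.0141  0.2051]
wrist
[270.4   3.5] [264   0  12   9  87] [ 0.5246 -0.1852  0.03  ]
[374.    3.2] [370   0  10   6  44] [ 0.4314 -0.1696  0.03  ]
[372.8  16.9] [368  12  12  11  92] [ 0.4338 -0.1589  0.03  ]
[326.1 178. ] [317 170  19  16 276] [ 0.5018 -0.0157  0.03  ]
[326.6 266.8] [299 261  56  12 611] [0.5194 0.0915 0.03  ]
[141.3 282.5] [138 280   8   7  15] [0.7451 0.0754 0.03  ]
[627.3 376.3] [606 354  34  46 847] [0.1439 0.3259 0.03  ]
top
[322.3  63.1] [304  59  38   8 124] [ 0.9678 -0.0258  0.03  ]
[308.5  68.3] [305  66  11   5  28] [0.9512 0.0128 0.03  ]
[326.4  75.3] [306  68  35  11  67] [ 0.9308 -0.0378  0.03  ]
[499.8 178. ] [495 173  11  11  86] [ 0.643  -0.5039  0.03  ]
[136.2 209.6] [133 207   8   6  26] [0.5405 0.4568 0.03  ]
[396. 225.] [393 223   7   5  23] [ 0.5119 -0.2247  0.03  ]
[403.8 227.8] [401 226   7   5  24] [ 0.5049 -0.2449  0.03  ]
[385.6 261.6] [383 260   6   4  19] [ 0.417  -0.1962  0.03  ]
[393.2 263.9] [391 262   5   5  16] [ 0.4115 -0.2156  0.03  ]
[ 96.3 363. ] [   0  287  189  113 9353] [0.1585 0.5162 0.03  ]
scene
[224.6 139.2] [214 131  23  18 116] [ 1.0063 -0.0859  0.03  ]
[234.3 156.4] [231 152   8   9  18] [ 0.9231 -0.0432  0.03  ]
[224.5 162.7] [220 160  10   6  23] [ 0.926  -0.0063  0.03  ]
[351.  229.1] [347 224   9  12  72] [ 0.4987 -0.0082  0.03  ]
[322.  249.2] [312 240  21  19 135] [0.5214 0.0816 0.03  ]
[196.4 390.8] [185 381  21  19 234] [0.525  0.4566 0.03  ]
```

View pics/w4.png

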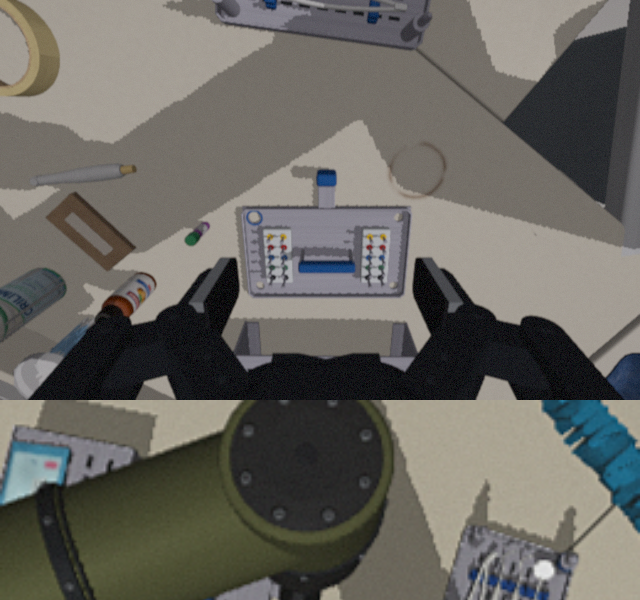

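The tray lies flat on the worktop, clear of the rack. In the wrist view the handle is at (327,267), the blue-ringed hole at (253,217) and the other holes at (399,217), (260,286) and (391,286). The lower tier is at the top edge of the picture. Next I turn 90° over the handle and measure it.

```bash
python3 - <<'E'
from h import *
d=np.load("v4.npz");s=dict(ee_pos=d["p"],tool_rot=d["q"])
W=cam("wrist",s);S=cam("scene")
print("handle",tri([(W,(326.6,266.8)),(S,(322,249.2))]))
H=[onz(W,p,.004)[:2] for p in[(253,217),(399,217),(260,286),(391,286)]];H=np.array(H);print(H.tolist(),H.mean(0),[np.linalg.norm(H[i]-H[j]) for i,j in[(0,1),(2,3),(0,2),(1,3)]])
for p in H[1]-H[0],H[3]-H[2],H[2]-H[0],H[3]-H[1]: print(np.degrees(np.arctan2(p[1],p[0])))
go([*H.mean(0),.26],np.radians(-9.8))
E
```

```text
handle (array([0.5183, 0.0866, 0.0382]), [np.float64(0.25315716543479844), np.float64(0.12849741443250265)])
[[0.5989025227382234, 0.02383149600682323], [0.42351529070148936, 0.05347203124453924], [0.6133052555270805, 0.12023822056089074], [0.44297264037902795, 0.148890789044464]] [0.5197 0.0866] [np.float64(0.17787423222795784), np.float64(0.17272570585723607), np.float64(0.09747663951445526), np.float64(0.09738237929191665)]
170.407620764806
170.45136208442375
81.50310939734386
78.47452583525306
now [ 0.5006 -0.0144  0.2026] yaw -99.62 delta [-0.1027 -0.0018 -0.0575] [ 0.0025  0.001  -1.5677]
```

```bash
python3 nudge.py '-0.015 0 -0.01 0 0 -0.14; -0.03 0 -0.02 0 0 -0.28; -0.045 0 -0.03 0 0 -0.42; -0.06 0 -0.04 0 0 -0.56; -0.075 0 -0.05 0 0 -0.7; -0.09 -0.001 -0.0575 0 0 -0.84; -0.1 -0.002 -0.0575 0 0 -0.98; -0.103 -0.002 -0.0575 0 0 -1.12'; python3 nudge.py '0 0 0 0 0 -0.14; 0 0 0 0 0 -0.28; 0 0 0 0 0 -0.42; 0 0 0 0 0 -0.448; 0 0 0 0 0 -0.448; 0 0 0 0 0 -0.448'; python3 - <<'E'
from h import *
go([.519,.0866,.26],np.radians(-9.6))
s=r.state();w=r.grab_frame("wrist");W=cam("wrist",s)
np.savez("v5.npz",w=w,p=s["ee_pos"],q=s["tool_rot"])
for q in blobs(w,(105,120,20),(130,255,255),15):print(*q,onz(W,q[0],.041))
cv2.imwrite("pics/w5.png",w[:,:,::-1])
E
```

```text
time_s: 6.7
ee_pos: [0.5202, 0.0877, 0.2601]
tool_rot: [0.954, -0.301, -0.001, 0.001]
wrist_force: [0.0, -1.3, -0.6]
width: 0.998
gripper_force: 0.0
time_s: 7.3
ee_pos: [0.5202, 0.0868, 0.2611]
tool_rot: [0.996, -0.087, -0.0, 0.0]
wrist_force: [-0.1, -0.3, -0.0]
width: 0.998
gripper_force: 0.0
now [0.5202 0.0868 0.2611] yaw -9.94 delta [-0.0012  0.0004  0.0011] [ 0.0006  0.0006 -0.006 ]
[369.   99.6] [364  93   8  12  16] [0.5941 0.024  0.041 ]
[635.9 102.6] [631  95   9  15  90] [ 0.5381 -0.2757  0.041 ]
[542.5 124. ] [536 120  14   9  76] [ 0.5323 -0.1718  0.041 ]
[562.7 126.4] [559 123   9   8  56] [ 0.5254 -0.1952  0.041 ]
[576.1 128.2] [570 125  14   8  75] [ 0.5206 -0.2108  0.041 ]
[592.7 130.3] [586 127  14   8  89] [ 0.5147 -0.2301  0.041 ]
[606.3 132.3] [602 130   9   6  39] [ 0.5096 -0.2461  0.041 ]
[326.2 170.9] [322 145   9  53 441] [0.521  0.0862 0.041 ]
[405.5 168.8] [399 160  14  19 218] [ 0.5069 -0.0095  0.041 ]
[ 57.3 215.7] [  39  191   35   53 1240] [0.5231 0.4362 0.041 ]
[517.6 199. ] [512 196  11   8  68] [ 0.4438 -0.145   0.041 ]
[536.2 201.5] [533 198   7   8  40] [ 0.4364 -0.1682  0.041 ]
[548.6 203. ] [543 199  11   9  70] [ 0.4316 -0.1838  0.041 ]
[562.5 204.4] [557 201  11   8  53] [ 0.4267 -0.2012  0.041 ]
[577.4 207.7] [575 205   5   6  19] [ 0.4188 -0.2202  0.041 ]
[ 60.5 352.2] [ 38 324  49  61 460] [0.3162 0.5288 0.041 ]
[155.6 389.7] [135 375  42  25 568] [0.2202 0.4132 0.041 ]
```

View pics/w5.png

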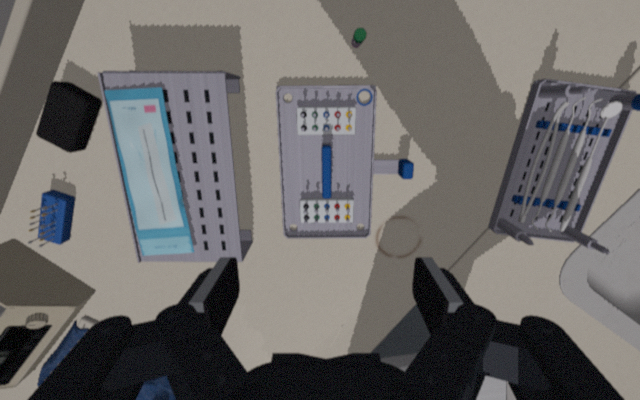

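The view shows the handle at (326,171), the key hole at (364,97), and the other holes at (288,98), (294,229) and (361,230). At the right is the lower tier, with post tips near (513,233) and (597,245). I'll now view the lower tier from the same relative pose, and measure the holes from this frame.

```bash
python3 - <<'E'
from h import *
d=np.load("v5.npz");W=cam("wrist",dict(ee_pos=d["p"],tool_rot=d["q"]));w=d["w"].astype(int)
P=[]
for x,y in[(364,97),(288,98),(294,229),(361,230)]:
    c=w[y-7:y+8,x-7:x+8];m=((c[:,:,0]-c[:,:,2])>8);m=m.astype(np.uint8)
    n,_,st,ce=cv2.connectedComponentsWithStats(m);k=1+np.argmax(st[1:,4]);p=ce[k]+[x-7,y-7];P.append(onz(W,p,.004)[:2]);print(p,st[k])
P=np.array(P);print(P.tolist(),"c",P.mean(0),[np.linalg.norm(P[i]-P[j]) for i,j in[(0,1),(1,2),(2,3),(3,0),(0,2),(1,3)]])
e=P[2]+P[3]-P[0]-P[1];print("yaw",np.degrees(np.arctan2(e[1],e[0]))-90)
go([.4665,-.213,.30],np.radians(-15.5))
E
```

```text
[363.977   96.7011] [ 2  2 11 11 87]
[287.5686  97.4706] [ 3  3  8  8 51]
[292.9286 226.5357] [ 3  2  7  6 28]
[359.9643 226.2143] [ 3  1  7  6 28]
[[0.5980760778640519, 0.024699357147697616], [0.6137322286215643, 0.11907454694802526], [0.44150314681668124, 0.1484238737621787], [0.42540747287140385, 0.0538837429449812]] c [0.5197 0.0865] [np.float64(0.09566499624413216), np.float64(0.17471187596668145), np.float64(0.09590050601892305), np.float64(0.17511760483878205), np.float64(0.19955660537364256), np.float64(0.19928887213018417)]
yaw 80.36792267655667
now [0.5203 0.0868 0.2613] yaw -9.91 delta [-0.0014  0.3046 -0.0386] [0.0005 0.0004 0.0975]
```

```bash
python3 nudge.py '0 0.04 -0.005 0 0 0.01; 0 0.085 -0.01 0 0 0.03; 0 0.13 -0.015 0 0 0.05; 0 0.175 -0.02 0 0 0.07; -0.001 0.22 -0.03 0 0 0.09; -0.001 0.265 -0.0386 0 0 0.0975; -0.0014 0.295 -0.0386 0 0 0.0975; -0.0014 0.3046 -0.0386 0 0 0.0975'; python3 nudge.py '0 0 0 0 0 0; 0 0 0 0 0 0'; python3 - <<'E'
from h import *
go([.4665,-.213,.30],np.radians(-15.5))
s=r.state();w=r.grab_frame("wrist")
np.savez("v6.npz",w=w,p=s["ee_pos"],q=s["tool_rot"])
c=cv2.resize(w[60:300,220:440,::-1],None,fx=2.5,fy=2.5,interpolation=2)
cv2.imwrite("pics/w6.png",c);print(c.shape)
E
```

```text
time_s: 8.15
ee_pos: [0.4664, -0.2155, 0.3005]
tool_rot: [0.991, -0.136, 0.0, 0.0]
wrist_force: [-0.1, 0.1, -0.3]
width: 1.002
gripper_force: 0.0
time_s: 8.35
ee_pos: [0.4673, -0.2124, 0.2999]
tool_rot: [0.991, -0.134, -0.0, -0.0]
wrist_force: [-0.4, 0.7, -0.0]
width: 0.998
gripper_force: 0.0
now [ 0.4673 -0.2124  0.2999] yaw -15.39 delta [-0.0006  0.0008 -0.0001] [-0.0001  0.0005  0.0019]
(600, 550, 3)
```

View pics/w6.png

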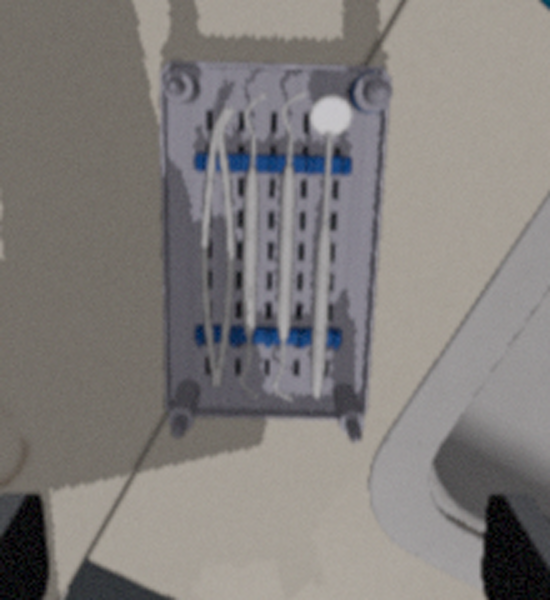

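The crop shows the four posts: key tip at about (371,96) in full-frame pixels, and the others at (292,95), (291,231) and (362,233). The lower tier sits nearly square in the view. I'll take close-ups of each pair of posts for accuracy.

```bash
python3 - <<'E'
from h import *
d=np.load("v6.npz");W=cam("wrist",dict(ee_pos=d["p"],tool_rot=d["q"]))
P=np.array([onz(W,p,.075)[:2] for p in[(370.8,96.4),(292,94.8),(291.2,231.2),(361.6,232.8)]])
print(P.tolist(),"c",P.mean(0),[np.linalg.norm(P[i]-P[j]) for i,j in[(0,1),(1,2),(2,3),(3,0)]])
e=P[2]+P[3]-P[0]-P[1];print("yaw",np.degrees(np.arctan2(e[1],e[0]))-90)
E
python3 nudge.py '0.002 0 0.04 0 0 0; 0.005 0 0.08 0 0 0; 0.008 0 0.12 0 0 0; 0.008 0 0.15 0 0 0; 0.008 0 0.15 0 0 0; 0.008 0 0.15 0 0 0; 0.008 0 0.15 0 0 0'; python3 - <<'E'
from h import *
s=r.state();np.savez("v7a.npz",w=r.grab_frame("wrist"),p=s["ee_pos"],q=s["tool_rot"]);print(s["ee_pos"])
E
python3 nudge.py '-0.03 0 0 0 0 0; -0.07 0 0 0 0 0; -0.11 0 0 0 0 0; -0.12 0 0 0 0 0; -0.12 0 0 0 0 0; -0.12 0 0 0 0 0; -0.12 0 0 0 0 0'; python3 - <<'E'
from h import *
s=r.state();np.savez("v7b.npz",w=r.grab_frame("wrist"),p=s["ee_pos"],q=s["tool_rot"]);print(s["ee_pos"],s["joints"])
E
```

```text
[[0.5376245022240843, -0.28515101468970977], [0.5633784455383842, -0.19829073319352064], [0.4011232153619446, -0.1464079568610129], [0.3741777425134981, -0.23562815925391697]] c [ 0.4691 -0.2164] [np.float64(0.09059787027206208), np.float64(0.1703484141387246), np.float64(0.09320033810055162), np.float64(0.17078453229260704)]
yaw 72.70629290151342
time_s: 9.1
ee_pos: [0.4761, -0.2151, 0.153]
tool_rot: [0.991, -0.133, 0.002, 0.0]
wrist_force: [0.2, 0.3, 0.1]
width: 0.999
gripper_force: 0.0
[ 0.4761 -0.2151  0.153 ]
time_s: 9.85
ee_pos: [0.3599, -0.1835, 0.1507]
tool_rot: [0.991, -0.134, 0.0, 0.0]
wrist_force: [-0.9, 0.1, -0.6]
width: 1.0
gripper_force: 0.0
[ 0.3599 -0.1835  0.1507] [ 0.0367 -0.5198 -0.5262  0.0002 -1.564   1.2656]
```

```bash
python3 - <<'E'
from h import *
th=np.radians(73.5);X=np.array([np.cos(th),np.sin(th)]);Y=np.array([-X[1],X[0]])
c=np.array([.469,-.2155]);out=[]
for v,L in("v7a",[(-1,-1),(1,-1)]),("v7b",[(-1,1),(1,1)]):
    d=np.load(v+".npz");W=cam("wrist",dict(ee_pos=d["p"],tool_rot=d["q"]))
    for a,b in L:
        p=proj(W,[*(c+a*.048*X+b*.088*Y),.065]).round().astype(int);x,y=p
        x0,y0=x-33,y-25;roi=d["w"][y0:y0+50,x0:x0+66];print((a,b),"origin",x0,y0)
        out.append(cv2.resize(roi,(396,300),interpolation=2))
o=np.vstack([np.hstack([out[1],out[0]]),np.hstack([out[3],out[2]])])
o=cv2.convertScaleAbs(o,alpha=1.3);cv2.imwrite("pics/w7.png",o[:,:,::-1])
E
```

```text
(-1, -1) origin 365 78
(1, -1) origin 233 75
(-1, 1) origin 355 153
(1, 1) origin 231 150
```

View pics/w7.png

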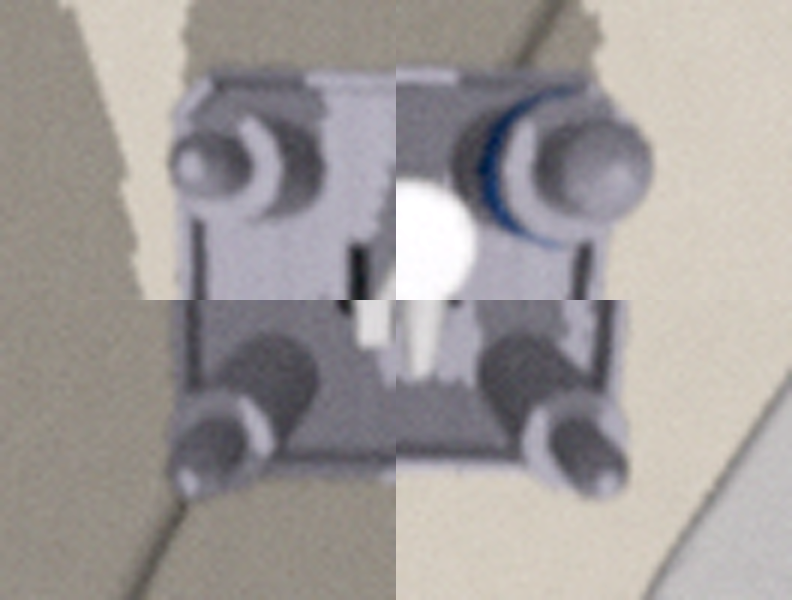

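The close-up shows all four posts with their shoulder rings. In full-frame pixels the shoulder centres are: (+,-) post (270.4,102.4), key (393.6,105.2), (+,+) (267.8,172.9) and (-,+) (384.8,175.9). The spigot tips are further out at (265.3,102.1), (398.4,105.9), (262.9,180.0) and (388.9,182.6).

```bash
cat > posts.py <<'E'
from h import *
D={}
for v in "ab":
    d=np.load(f"v7{v}.npz");D[v]=cam("wrist",dict(ee_pos=d["p"],tool_rot=d["q"]))
L=[(-1,-1),(1,-1),(1,1),(-1,1)]
M=np.array([[a*.048,b*.088] for a,b in L])
def fit(P):
    A=M-M.mean(0);B=P-P.mean(0);U,_,Vt=np.linalg.svd(A.T@B);Q=Vt.T@U.T
    print("c",P.mean(0),"yaw",np.degrees(np.arctan2(Q[1,0],Q[0,0])).round(2),"res mm",((A@Q.T-B)*1e3).round(1).tolist())
    print(" sides",[round(np.linalg.norm(P[i]-P[j])*1e3,1) for i,j in[(0,1),(1,2),(2,3),(3,0)]])
E
python3 - <<'E'
from posts import *
for z,px in(.052,[(393.6,105.2),(270.4,102.4),(267.75,172.9),(384.75,175.9)]),(.073,[(398.4,105.9),(265.25,102.1),(262.9,180.),(388.9,182.6)]):
    fit(np.array([onz(D["aabb"[i]],p,z)[:2] for i,p in enumerate(px)]))
d=np.load("v6.npz");d5=np.load("v5.npz");print(d["p"],d5["p"])
for p in [(393.6,105.2),(398.4,105.9)]: pass
fit5=[[0.59808,0.024699],[0.61373,0.119075],[0.441503,0.148424],[0.425407,0.053884]];fit(np.array(fit5))
go([.5197,.0865,.26],np.radians(-9.63))
E
```

```text
c [ 0.4675 -0.2153] yaw 73.32 res mm [[-0.1, -0.6], [0.4, 0.5], [-0.2, 0.3], [-0.0, -0.2]]
 sides [np.float64(94.8), np.float64(175.5), np.float64(95.6), np.float64(176.0)]
c [ 0.4673 -0.2148] yaw 73.37 res mm [[-0.2, -1.2], [0.1, 1.2], [0.3, 0.7], [-0.2, -0.6]]
 sides [np.float64(93.6), np.float64(176.3), np.float64(94.6), np.float64(175.8)]
[ 0.4673 -0.2124  0.2999] [0.5202 0.0868 0.2611]
c [0.5197 0.0865] yaw 80.39 res mm [[0.4, -0.2], [0.7, 0.1], [-0.6, 0.1], [-0.5, 0.0]]
 sides [np.float64(95.7), np.float64(174.7), np.float64(95.9), np.float64(175.1)]
now [ 0.3597 -0.1835  0.1504] yaw -15.39 delta [ 0.0825 -0.3027 -0.1097] [ 0.0002  0.0003 -0.1005]
```

```bash
python3 nudge.py '0.01 -0.04 -0.02 0 0 -0.01; 0.02 -0.08 -0.03 0 0 -0.03; 0.03 -0.12 -0.04 0 0 -0.05; 0.04 -0.16 -0.04 0 0 -0.06; 0.052 -0.2 -0.04 0 0 -0.08; 0.065 -0.245 -0.04 0 0 -0.1; 0.078 -0.285 -0.04 0 0 -0.1; 0.0825 -0.3027 -0.04 0 0 -0.1' 1.0; python3 nudge.py '0 0 0 0 0 0; 0 0 0 0 0 0; 0 0 0 0 0 0'; python3 - <<'E'
from h import *
go([.5197,.0865,.018],np.radians(-9.61))
s=r.state();w=r.grab_frame("wrist");W=cam("wrist",s)
for q in blobs(w,(105,120,20),(130,255,255),100,(250,80,420,380)):print(*q,onz(W,q[0],.041))
E
```

```text
time_s: 10.7
ee_pos: [0.5204, 0.0893, 0.1884]
tool_rot: [0.997, -0.083, -0.001, 0.001]
wrist_force: [-0.9, -0.7, 0.1]
width: 1.003
gripper_force: 0.0
time_s: 11.0
ee_pos: [0.519, 0.086, 0.1901]
tool_rot: [0.996, -0.084, -0.0, 0.0]
wrist_force: [-0.4, -0.2, -0.8]
width: 1.002
gripper_force: 0.0
now [0.519  0.086  0.1901] yaw -9.68 delta [ 0.0007 -0.0007  0.1721] [ 0.0005  0.0003 -0.0013]
[325.5 184.9] [320 154  12  64 654] [0.5212 0.086  0.041 ]
[416.1 181.1] [412 171   8  23 135] [ 0.5098 -0.0034  0.041 ]
```

```bash
python3 nudge.py '0.001 -0.0007 0.04 0 0 0; 0.001 -0.0007 0.08 0 0 0; 0.001 -0.0007 0.12 0 0 0; 0.001 -0.0007 0.145 0 0 0; 0.001 -0.0007 0.16 0 0 0; 0.001 -0.0007 0.172 0 0 0; 0.001 -0.0007 0.172 0 0 0; 0.001 -0.0007 0.172 0 0 0'; python3 nudge.py '0 0 0 0 0 0; 0 0 0 0 0 0; 0 0 0 0 0 0; 0 0 0 0 0 0; 0 0 0 0 0 0; 0 0 0 0 0 0; 0 0 0 0 0 0' 0.0; python3 - <<'E'
from h import *
go([.5197,.0865,.018],np.radians(-9.61))
E
```

```text
time_s: 11.85
ee_pos: [0.5209, 0.0873, 0.0196]
tool_rot: [0.996, -0.084, 0.001, -0.0]
wrist_force: [-0.5, 0.4, -0.3]
width: 0.999
gripper_force: 0.0
time_s: 12.55
ee_pos: [0.5202, 0.0871, 0.0185]
tool_rot: [0.996, -0.084, 0.0, 0.0]
wrist_force: [-1.2, 0.6, 2.3]
width: 0.129
gripper_force: 60.6
now [0.5202 0.0871 0.0185] yaw -9.64 delta [-0.0004  0.0007  0.0005] [ 0.0001 -0.0004 -0.0005]
```

```bash
python3 nudge.py '0 0 -0.004 0 0 0; 0 0 -0.015 0 0 0; 0 0 -0.04 0 0 0; 0 0 -0.07 0 0 0; 0 0 -0.1 0 0 0; 0 0 -0.125 0 0 0; 0 0 -0.13 0 0 0; 0 0 -0.13 0 0 0'; cat > inhand.py <<'E'
from h import *
s=r.state();w=r.grab_frame("wrist").astype(int);W=cam("wrist",s)
Rt=R.from_quat(s["tool_rot"])
print(s["ee_pos"],s["wrist_force"],s["width"])
for nm,t in("key",(.088,.048,.0145)),("(+,-)",(.088,-.048,.0145)):  # tool frame, floor top ~14 mm below TCP
    p=proj(W,s["ee_pos"]+Rt.apply(t));x,y=p.round().astype(int)
    c=w[y-16:y+17,x-16:x+17];m=((c[:,:,0]-c[:,:,2])>8).astype(np.uint8)
    n,_,st,ce=cv2.connectedComponentsWithStats(m);k=1+np.argmax(st[1:,4])
    q=ce[k]+[x-16,y-16];X=onz(W,q,s["ee_pos"][2]-.0165)  # middle of floor thickness
    print(nm,"pred",p,"seen",q,st[k],"tool",Rt.inv().apply(X-s["ee_pos"]))
E
python3 inhand.py
```

```text
time_s: 13.35
ee_pos: [0.5202, 0.0874, 0.1486]
tool_rot: [0.996, -0.084, 0.0, -0.001]
wrist_force: [-0.3, 0.3, -3.8]
width: 0.131
gripper_force: 59.8
[0.5202 0.0874 0.1486] [-0.2765  0.3378 -3.7677] 0.13055985486597696
key pred [424.9029  85.1244] seen [422.4494  87.3206] [  0   3  28  30 652] tool [0.0871 0.0475 0.0165]
(+,-) pred [227.4771  85.2198] seen [228.767   87.8246] [  8   7  21  24 382] tool [ 0.0869 -0.0481  0.0166]
```

```bash
python3 - <<'E'
from h import *
go([.4682,-.2156,.148],np.radians(-16.65))
E
```

```text
now [0.5195 0.0873 0.147 ] yaw -9.65 delta [ 0.0002  0.3072 -0.001 ] [0.0002 0.0016 0.1222]
```

```bash
python3 nudge.py '0 0.015 0 0 0 0.01; 0 0.045 0 0 0 0.02; 0 0.08 0 0 0 0.03; 0 0.115 0 0 0 0.05; 0 0.15 0 0 0 0.06; 0 0.185 0 0 0 0.08; 0 0.22 0 0 0 0.1; 0 0.25 0 0 0 0.11'; python3 nudge.py '0 0.025 0 0 0 0.006; 0 0.04 0 0 0 0.012; 0 0.05 0 0 0 0.012; 0 0.057 0 0 0 0.012; 0 0.057 0 0 0 0.012; 0 0.057 0 0 0 0.012; 0 0.057 0 0 0 0.012'; python3 - <<'E'
from h import *
go([.4682,-.2156,.148],np.radians(-16.65))
s=r.state();print(s["wrist_force"],s["wrist_torque"])
E
```

```text
time_s: 14.2
ee_pos: [0.4765, -0.1613, 0.1465]
tool_rot: [0.99, -0.14, -0.001, 0.0]
wrist_force: [-0.2, 0.0, -3.9]
width: 0.131
gripper_force: 59.7
time_s: 14.9
ee_pos: [0.4627, -0.2135, 0.1481]
tool_rot: [0.99, -0.144, -0.0, -0.0]
wrist_force: [-0.0, 0.4, -4.0]
width: 0.124
gripper_force: 59.7
now [ 0.4627 -0.2135  0.1481] yaw -16.58 delta [0.0058 0.0004 0.0001] [-0.      0.0001  0.0012]
[-0.0153  0.3604 -4.0187] [-0.0107 -0.0181 -0.0078]
```

```bash
python3 nudge.py '0.003 0 0 0 0 0.001; 0.0058 0.0004 0.005 0 0 0.001; 0.0058 0.0004 0.02 0 0 0.001; 0.0058 0.0004 0.035 0 0 0.001; 0.0058 0.0004 0.045 0 0 0.001; 0.0058 0.0004 0.048 0 0 0.001; 0.0058 0.0004 0.048 0 0 0.001; 0.0058 0.0004 0.048 0 0 0.001'; python3 - <<'E'
from h import *
go([.4682,-.2156,.1],np.radians(-16.65))
s=r.state();w=r.grab_frame("wrist");W=cam("wrist",s);np.savez("v8.npz",w=w,p=s["ee_pos"],q=s["tool_rot"])
Rt=R.from_quat(s["tool_rot"])
for t in(.087,.048),(.087,-.048):
    x,y=proj(W,s["ee_pos"]+Rt.apply([*t,.0165])).round().astype(int);print(x,y)
    g=cv2.cvtColor(w,cv2.COLOR_RGB2GRAY)[y-17:y+18,x-17:x+18]
    for row in g[::2,::1]:print("".join(" .:-=+*#%@"[min(9,v//22)] for v in row))
E
```

```text
time_s: 15.7
ee_pos: [0.4683, -0.2164, 0.1008]
tool_rot: [0.989, -0.145, 0.0, 0.0]
wrist_force: [0.1, 0.5, -3.3]
width: 0.128
gripper_force: 59.6
now [ 0.4683 -0.2164  0.1008] yaw -16.68 delta [-0.0003 -0.0007  0.0008] [ 0.0003 -0.0009 -0.0006]
424 87
======--::::::::::::::::::::::::-==
====-:::.:-=++***+++==----:::::::-=
==-::::-=*############**=----:.::::
-:::::=+*################*+---:::::
::.:--==+*##############%##+---:::.
:.:---=====+**############%#*---:::
::-===========+*####%########+---:.
:--=============+############+---::
:-==============+##****######*=--::
:--===============+++++**++++*=--::
:--===========-===+++++++++++=---::
:-----=--===----=+++++++++++=----.:
::-------------=++++++++++++=---:::
:::-----------==++++++++++=----::::
:::---------==+++++++++++=---::.::-
::::------=++++++++++++==---::::-=+
-:::::--==++++++++++==----::::-=+**
==-::::::--=======----::::::-+*****
229 88
===========+==========*****+=++====
======================+*********+==
==========-----=-======+*********==
=======----=+***##***+==*********+=
=====----+*#####%######+=+********+
====----+###############+==+==+****
===----=+############+==---===+****
====---=+*#########*===-----===+***
====---+++*########+=====--====+***
=====--=+++*######*======---====+**
=====---++++#######+--==---======+=
======--=++++#######+----:-========
=======--==++*#######*=---=========
=============+*########+===========
==============+**###*++============
===================================
===================================
===================================
```

The holes show the spigot tips shifted symmetrically inward, as perspective predicts, so the tray is centred over the posts. I'll lower it gently and watch the force.

```bash
python3 nudge.py '0 0 0.003 0 0 0; 0 0 0.006 0 0 0; 0 0 0.009 0 0 0; 0 0 0.012 0 0 0; 0 0 0.012 0 0 0'; python3 nudge.py '0 0 0.003 0 0 0; 0 0 0.006 0 0 0; 0 0 0.008 0 0 0; 0 0 0.008 0 0 0'; python3 - <<'E'
from h import *
go([.4682,-.2156,.0705],np.radians(-16.65));s=r.state();print(s["wrist_force"],s["wrist_torque"])
E
```

```text
time_s: 16.25
ee_pos: [0.4676, -0.2161, 0.0875]
tool_rot: [0.989, -0.145, -0.001, -0.0]
wrist_force: [-0.8, 0.0, -4.0]
width: 0.124
gripper_force: 59.7
time_s: 16.65
ee_pos: [0.4677, -0.2161, 0.0797]
tool_rot: [0.989, -0.145, -0.0, -0.0]
wrist_force: [-0.7, 0.4, -3.8]
width: 0.13
gripper_force: 59.7
now [ 0.4677 -0.2161  0.0797] yaw -16.69 delta [ 0.0003 -0.0006  0.0092] [ 0.0001  0.0008 -0.0008]
[-0.6971  0.4133 -3.8161] [-0.0315  0.0028 -0.0135]
```

Force is free at 14 mm of insertion (underside at about 61 mm), so all four posts are in. Continuing slowly.

```bash
python3 nudge.py '0 0 0.002 0 0 0; 0 0 0.004 0 0 0; 0 0 0.006 0 0 0; 0 0 0.007 0 0 0; 0 0 0.007 0 0 0'; python3 nudge.py '0 0 0.0005 0 0 0; 0 0 0.001 0 0 0; 0 0 0.0015 0 0 0; 0 0 0.0015 0 0 0'; python3 nudge.py '0 0 0.0005 0 0 0; 0 0 0.0008 0 0 0; 0 0 0.0008 0 0 0'
```

```text
time_s: 17.15
ee_pos: [0.4679, -0.2161, 0.073]
tool_rot: [0.989, -0.145, -0.0, 0.0]
wrist_force: [-0.3, -0.2, -3.7]
width: 0.129
gripper_force: 59.7
time_s: 17.55
ee_pos: [0.4679, -0.2162, 0.0717]
tool_rot: [0.989, -0.145, -0.0, 0.0]
wrist_force: [-0.5, -0.3, -4.0]
width: 0.132
gripper_force: 59.7
time_s: 17.85
ee_pos: [0.4679, -0.2162, 0.0709]
tool_rot: [0.989, -0.145, -0.0, 0.0]
wrist_force: [0.6, -0.2, -4.3]
width: 0.123
gripper_force: 59.7
```

```bash
python3 nudge.py '0 0 0.0005 0 0 0; 0 0 0.001 0 0 0; 0 0 0.001 0 0 0';  python3 nudge.py '0 0 0.0003 0 0 0; 0 0 0.0006 0 0 0; 0 0 0.0006 0 0 0'
```

```text
time_s: 18.15
ee_pos: [0.4681, -0.2162, 0.0706]
tool_rot: [0.989, -0.145, 0.0, 0.0]
wrist_force: [-2.8, 2.5, 1.7]
width: 0.129
gripper_force: 60.4
time_s: 18.45
ee_pos: [0.4682, -0.2163, 0.0705]
tool_rot: [0.989, -0.145, 0.0, 0.0]
wrist_force: [-4.1, 2.9, 6.0]
width: 0.128
gripper_force: 61.1
```

It is seated exactly at the predicted height of 0.0705, and the force has turned to contact. I'll relax the press and release.

```bash
python3 nudge.py '0 0 -0.0005 0 0 0; 0 0 -0.001 0 0 0; 0 0 -0.001 0 0 0'; python3 nudge.py '0 0 0 0 0 0; 0 0 0 0 0 0; 0 0 0 0 0 0; 0 0 0 0 0 0; 0 0 0 0 0 0' 1.0; python3 nudge.py '0 0 -0.01 0 0 0; 0 0 -0.03 0 0 0; 0 0 -0.07 0 0 0; 0 0 -0.12 0 0 0; 0 0 -0.17 0 0 0; 0 0 -0.21 0 0 0; 0 0 -0.21 0 0 0; 0 0 -0.21 0 0 0'; python3 - <<'E'
from h import *
s=r.state();w=r.grab_frame("wrist");W=cam("wrist",s);c=r.grab_frame("scene");S=cam("scene");T=cam("top")
print(s["ee_pos"])
th=np.radians(73.35);X=np.array([np.cos(th),np.sin(th)]);cc=np.array([.4675,-.2153])
ex=[("handle",[*cc,.089]),("tab",[*(cc-.102*X),.074])]
for n,p in ex: print(n,p,"W",proj(W,p),"S",proj(S,p))
for nm,C,i in("W",W,w),("S",S,c):
    for q in blobs(i,(105,120,20),(130,255,255),30):print(nm,*q)
np.savez("v9.npz",w=w,p=s["ee_pos"],q=s["tool_rot"])
g=w.astype(int)
E
```

```text
time_s: 18.75
ee_pos: [0.4681, -0.2163, 0.0705]
tool_rot: [0.989, -0.145, 0.0, 0.0]
wrist_force: [-2.2, 2.0, 1.7]
width: 0.126
gripper_force: 60.6
time_s: 19.25
ee_pos: [0.468, -0.2162, 0.0703]
tool_rot: [0.989, -0.145, 0.0, 0.0]
wrist_force: [-0.3, 0.1, 0.0]
width: 0.961
gripper_force: 0.0
time_s: 20.05
ee_pos: [0.4683, -0.2161, 0.2822]
tool_rot: [0.989, -0.145, 0.002, -0.0]
wrist_force: [-0.1, 0.0, -0.9]
width: 1.001
gripper_force: 0.0
[ 0.4683 -0.2161  0.2822]
handle [np.float64(0.4675), np.float64(-0.2153), 0.089] W [325.6636 178.1457] S [405.0888 169.5809]
tab [np.float64(0.43827449562176457), np.float64(-0.31302343574515656), 0.074] W [411.5663 175.1473] S [429.8643 158.5628]
W [368.   97.7] [360  89  16  17  52]
W [325.7 177.4] [321 149  10  58 541]
W [411.5 175.4] [404 166  16  20 266]
W [ 12.1 392.7] [  0 380  33  20 317]
S [224.8 139. ] [214 131  22  17 118]
S [430.3 158.8] [427 154   8  11  58]
S [405.8 169.5] [396 162  20  16 102]
S [196.4 390.8] [185 381  21  19 235]
```

Predicted and observed pixels for handle and tab agree within 1 px in both cameras: the tray is down, level and in place, and the lower tier hasn't moved.

```bash
python3 - <<'E'
from h import *
d=np.load("v9.npz");W=cam("wrist",dict(ee_pos=d["p"],tool_rot=d["q"]));S=cam("scene")
print(tri([(W,(325.7,177.4)),(S,(405.8,169.5))]),tri([(W,(411.5,175.4)),(S,(430.3,158.8))]))
print(r.close_job())
E
```

```text
(array([ 0.4672, -0.2161,  0.0888]), [np.float64(1.0505061060009628), np.float64(0.47447520282289773)]) (array([ 0.4374, -0.3133,  0.0733]), [np.float64(0.35463228852015277), np.float64(0.1599731054676068)])
the job is handed in; nothing more can be done
None
```

The upper tier is stacked on all four posts, and the job was handed in at about 20 s with everything released; the final camera check put handle and tab within about 1 mm of a fully seated, level stack, and no verdict was returned.

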